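Find the rocking corner of a specimen stand and press its shim flat

ROBOT

A 6-joint arm with a two-finger parallel gripper is mounted at the origin on a cart in front of the work surface, level with it; the furniture and walls round the work are solid. World frame = base frame: x ahead of the robot, y to its left, z up, the work surface at z = 0. Lengths are in m, angles in rad, forces in N, time in s.
With the tool pointing down it reaches from about 0.275 to 0.725 m from the base axis. Payload 5.6 kg.
Tool frame: the origin (TCP) lies on the front face of the gripper's body, between the roots of the fingers; the fingertips stand 73 mm ahead of it and the grasp point (between the pads) lies 54 mm ahead of it (arm.tip_extent is the distance from the TCP to the fingertips, in m); z points along the fingers, y is the direction in which the jaws open and shut (so a half turn about z gives the same grasp; the last joint's range is limited). The gripper opens to 85 mm and grips with 20 to 120 N. Pads are 22 mm wide; open, the fingers measure 114 mm over their backs; the gripper's body (76 mm by 85 mm) begins 54 mm behind the grasp point. The pads swing forward as they close: fully open they stand 13 mm farther back than shut.
Start: joints at [1.434, 0.255, 0.108, 0, -1.424, -0.285], TCP at [0.225, 0.502, 0.304] pointing down, gripper open.
Joint ranges: [-2.95, 2.95], [-1.21, 1.97], [-1.09, 1.5], [-2.87, 1.71], [-2.94, -0.07], [-3.05, 3.05]. Speed limits (rad/s): [2.57, 2.57, 3.14, 3.14, 3.14, 3.14].

INTERFACE

Orientations are given as [roll, pitch, yaw] about the fixed x, y, z axes, in that order (R = Rz(yaw) Ry(pitch) Rx(roll)).
In Python, from bench import arm gives the robot as it stands.
- The arm moves only by the tool arm_command, never from a script. Its argument "motion" is a list of rows, each an object of numbers: "tx", "ty", "tz": the shift along the world's x, y, z in units of 0.5 m (1.0 is 0.5 m); "rx", "ry", "rz": the turn, a rotation vector about the world's x, y, z in units of 90 degrees (1.0 is 90 degrees). In form: [{"tx": .., "ty": .., "tz": .., "rx": .., "ry": .., "rz": ..}, ...]. A call has 1 to 20 rows; each row is the pose to reach, as a shift and turn from the pose commanded when the call began; what a row does not reach only later rows make up. A row lasts 1/8 s, in which the tool goes at most 62.5 mm and 10.7 degrees, less where a joint would pass 70% of its speed; a pose out of reach is approached as far as the arm can. A call with a number of a shift or a turn outside -1 to 1 is refused whole. A call with a gripper value outside its range is refused whole. "fingers" is the closure in counts, from 0 (fully open) to 255 (shut), set as the call begins (left out, the last holds). The fingers move at their own pace and stop on an object; "newtons" is the grip in N (left out, the last holds). Time passes only in rows, so rows that repeat a pose let the fingers close. It gives the time, the measured TCP pose, the force and the opening at its end, in the units of the state.
- arm.get_obs(): the state, without advancing time (a new reading comes with each control period).
- arm.grab_frame(name): name is "scene" or "side" or "wrist"; returns a dict with "frame" (420x560x3 uint8, blue, green, red), "intrinsics" (3x3 intrinsics, pixels), "R" (3x3) and "t" (3): a world point X has camera coordinates R X + t; the wrist camera has in their place "tool_from_camera" (4x4, takes a point from camera to tool coordinates, whose origin is the TCP and whose axes are the flange's). Camera axes: x right, y down, z forward; pixel columns grow to the right and rows downward; lengths in m; the calibration is good to about 2 mm. A picture is of the moment at which its call begins: read the wrist's pose just before it. There is no depth.
- arm.finish_job(): hands the job in, once; it reports no verdict.
The state is a dict: "time": time; "joint_positions": joint angles; "qd": joint speeds; "joint_torque": joint torques, N m; "eef_pos": TCP position; "tool_rot": TCP orientation; "wrist_force": force on the tool from outside, world axes, zero at the start; "torque": the same for the moment, N m; "grip_width": finger opening in m.
Only numpy, scipy, OpenCV 4.12 (cv2) and the standard library are available. Lean on these libraries where they do the work, as an engineer would, in place of code of your own. Each camera call takes 0.05 s, during which the arm holds its last target. There are 200 camera calls.

TASK

The square plate of the specimen stand rocks at one corner. Press down on the plate's corners one after another with the fingertips until you find the one that gives way, then press the raised brass shim just outside that corner down flat. Leave the other three shims raised, lift nothing, and leave the petri dish on it and the things beside the stand where they are.

Things in the scene. Friction and masses are not known exactly. Their poses are not given: they have to be found in the camera images.
- stand: the stand: a grey cross-shaped frame standing fixed on the bench, origin on the bench under its centre, z up. It carries a level square aluminium plate, 124 x 124 x 8 mm, top 42 mm above the bench, centred on the origin with sides along the stand's x and y. The cross has four arms, one under each plate diagonal, each reaching 142 mm from the centre. The plate turns by any angle about the vertical from one start to the next.
- plate: the plate; origin at the centre of its underside, 34 mm above the bench when level, z up when level. It gives at one corner only, which differs from start to start: there the plate tips about the diagonal through the two neighbouring corners, up to 0.06 rad (that corner's black dot sinks 4 mm and the opposite one rises 4 mm). A spring brings it back level: the dot sinks about 0.8 mm per N, fully down at about 5 N. The other three corners are firm (well under 1 mm).
- corner_1 (a point): the first corner of the plate, counter-clockwise from above: centre of the black dot (16 mm across) on the plate's top, 66 mm from the plate's centre along the diagonal. The four corners look alike; only pressing tells which one rocks.
- flat_1 (a point): the place to press on the first corner's shim, fixed to the stand: 16 mm above the bench, 118 mm from the stand's centre on the same diagonal as corner_1. The top of the shim passes through this point when it lies flat; the upper side is free, so a closed fingertip coming straight down over it meets the raised shim and folds it down onto the stand's arm.
- tip_1 (a point): outer end of the first corner's shim, on its upper side. The shim is a brass leaf, 18 mm wide and 3 mm thick, that slopes up and outward just outside the plate's corner; it is hinged 78 mm from the stand's centre, 14.5 mm above the bench, and its end is 58 mm from the hinge.
- shim_1 (a joint): angle of the first corner's shim in rad: 0 is flat on the stand's arm, about 0.42 to 0.55 is standing up as found. It stays where it is left (friction: about 3 to 6 N down on its outer part moves it). At the rocking corner it folds fully flat and its cam then props the plate up there; at a firm corner there is no room under the plate and it sticks half-way, at about 0.25.
- corner_2 (a point): the second corner of the plate, counter-clockwise from above: centre of the black dot (16 mm across) on the plate's top, 66 mm from the plate's centre along the diagonal. The four corners look alike; only pressing tells which one rocks.
- flat_2 (a point): the place to press on the second corner's shim, fixed to the stand: 16 mm above the bench, 118 mm from the stand's centre on the same diagonal as corner_2. The top of the shim passes through this point when it lies flat; the upper side is free, so a closed fingertip coming straight down over it meets the raised shim and folds it down onto the stand's arm.
- tip_2 (a point): outer end of the second corner's shim, on its upper side. The shim is a brass leaf, 18 mm wide and 3 mm thick, that slopes up and outward just outside the plate's corner; it is hinged 78 mm from the stand's centre, 14.5 mm above the bench, and its end is 58 mm from the hinge.
- shim_2 (a joint): angle of the second corner's shim in rad: 0 is flat on the stand's arm, about 0.42 to 0.55 is standing up as found. It stays where it is left (friction: about 3 to 6 N down on its outer part moves it). At the rocking corner it folds fully flat and its cam then props the plate up there; at a firm corner there is no room under the plate and it sticks half-way, at about 0.25.
- corner_3 (a point): the third corner of the plate, counter-clockwise from above: centre of the black dot (16 mm across) on the plate's top, 66 mm from the plate's centre along the diagonal. The four corners look alike; only pressing tells which one rocks.
- flat_3 (a point): the place to press on the third corner's shim, fixed to the stand: 16 mm above the bench, 118 mm from the stand's centre on the same diagonal as corner_3. The top of the shim passes through this point when it lies flat; the upper side is free, so a closed fingertip coming straight down over it meets the raised shim and folds it down onto the stand's arm.
- tip_3 (a point): outer end of the third corner's shim, on its upper side. The shim is a brass leaf, 18 mm wide and 3 mm thick, that slopes up and outward just outside the plate's corner; it is hinged 78 mm from the stand's centre, 14.5 mm above the bench, and its end is 58 mm from the hinge.
- shim_3 (a joint): angle of the third corner's shim in rad: 0 is flat on the stand's arm, about 0.42 to 0.55 is standing up as found. It stays where it is left (friction: about 3 to 6 N down on its outer part moves it). At the rocking corner it folds fully flat and its cam then props the plate up there; at a firm corner there is no room under the plate and it sticks half-way, at about 0.25.
- corner_4 (a point): the fourth corner of the plate, counter-clockwise from above: centre of the black dot (16 mm across) on the plate's top, 66 mm from the plate's centre along the diagonal. The four corners look alike; only pressing tells which one rocks.
- flat_4 (a point): the place to press on the fourth corner's shim, fixed to the stand: 16 mm above the bench, 118 mm from the stand's centre on the same diagonal as corner_4. The top of the shim passes through this point when it lies flat; the upper side is free, so a closed fingertip coming straight down over it meets the raised shim and folds it down onto the stand's arm.
- tip_4 (a point): outer end of the fourth corner's shim, on its upper side. The shim is a brass leaf, 18 mm wide and 3 mm thick, that slopes up and outward just outside the plate's corner; it is hinged 78 mm from the stand's centre, 14.5 mm above the bench, and its end is 58 mm from the hinge.
- shim_4 (a joint): angle of the fourth corner's shim in rad: 0 is flat on the stand's arm, about 0.42 to 0.55 is standing up as found. It stays where it is left (friction: about 3 to 6 N down on its outer part moves it). At the rocking corner it folds fully flat and its cam then props the plate up there; at a firm corner there is no room under the plate and it sticks half-way, at about 0.25.
- dish: closed petri dish, a flat whitish disc, 54 mm across, 15 mm tall, lying loose near the middle of the plate; origin at the centre of its underside, z up
- bottle: small white sample bottle with black cap, 37 mm across, 81 mm tall, loose on the bench beside the stand; origin at the centre of its underside
- dial_timer: white count-down timer with red knob, 62 mm across, 38 mm tall, loose on the bench beside the stand; origin at the centre of its underside
- red_bulb: red rubber pipette bulb, 47 x 92 x 47 mm, lying loose on the bench beside the stand; origin under its middle
Things that resemble listed ones, but are neither listed nor needed, are in the scene too. There is more than one size of the dish; the one meant has the size given above.

How it is judged:
By the outcome, as a careful person would: the job done as asked, in the order asked, and still so for the second after the job is handed in, with the robot touching nothing.
It also fails if it takes over 54 s, if anything falls off the work surface, if the arm or the gripper's body presses on something with over 40 N, if the wrist force passes 120 N, or if a joint passes its speed limit or range.

## Working session

There is one attempt and no reset: what is moved stays moved. The work goes in short steps, Python scripts to look and compute and a tool call to move; the robot and the scene stay as the last step left them, time stands still between calls to the robot, and variables do not carry over. Pictures are saved under pics/ and viewed, about 8 in all and at most 12, crops included, and the job is handed in when it is done.

Besides the shell and the picture viewer there is one more tool, called in YAML: its name, and indented under it one key for each argument. arm_command: Moves the arm, as the interface text tells. Its arguments: {"type":"object","properties":{"motion":{"type":"array","items":{"type":"object","properties":{"tx":{"type":"number"},"ty":{"type":"number"},"tz":{"type":"number"},"rx":{"type":"number"},"ry":{"type":"number"},"rz":{"type":"number"}}}},"fingers":{"type":"number"},"newtons":{"type":"number"}},"required":["motion"]}

```bash
mkdir -p pics
python3 - <<'E'
from bench import arm
import cv2,pickle
o=arm.get_obs();print(o)
d={n:arm.grab_frame(n) for n in("scene","side","wrist")}
d['obs']=o
pickle.dump(d,open('f0.pkl','wb'))
for n in("scene","side","wrist"):cv2.imwrite(f'pics/{n}0.png',d[n]['frame'])
print(d['wrist']['tool_from_camera'],d['scene']['R'],d['scene']['t'],arm.tip_extent)
E
```

```text
{'time': 0.0, 'joint_positions': array([ 1.43359806e+00,  2.55736982e-01,  1.06961887e-01, -4.38487080e-04,
       -1.42390262e+00, -2.84619099e-01]), 'qd': array([ 0.00035518,  0.00063064,  0.00188569, -0.00059928, -0.00150885,
        0.00027996]), 'joint_torque': array([ 2.15136347e-04, -3.86631310e+01,  2.37932539e+01,  5.36500946e+00,
       -6.23854750e-03, -4.93679551e-07]), 'eef_pos': array([0.22497451, 0.50147628, 0.3029896 ]), 'tool_rot': array([ 3.13966518e+00, -1.12083765e-04, -4.21881843e-01]), 'wrist_force': array([-0.05219876,  0.10743161, -0.38958985]), 'torque': array([-0.00653449,  0.02598177, -0.01112766]), 'grip_width': 0.0853261776170276}
[[-1.07872266e-03 -9.53867518e-01 -3.00225907e-01  7.75288341e-02]
 [ 9.99999390e-01 -9.57878139e-04 -5.49696586e-04 -8.08240769e-04]
 [ 2.36757885e-04 -3.00226317e-01  9.53867969e-01 -6.87136423e-02]
 [ 0.00000000e+00  0.00000000e+00  0.00000000e+00  1.00000000e+00]] [[-0.89754625 -0.44090041 -0.00418974]
 [-0.31329218  0.64440138 -0.69756352]
 [ 0.31025591 -0.62478291 -0.7165107 ]] [0.53210532 0.19300748 0.74957547] 0.0726
```

View pics/scene0.png

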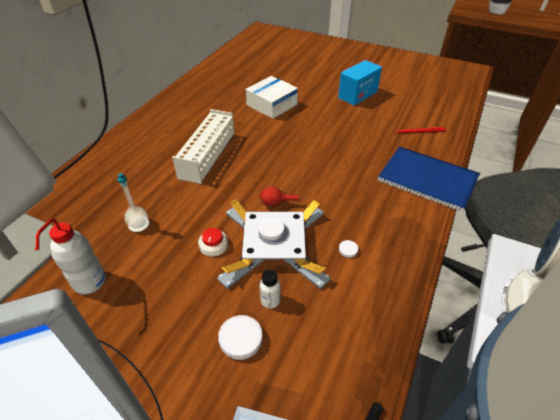

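View pics/side0.png

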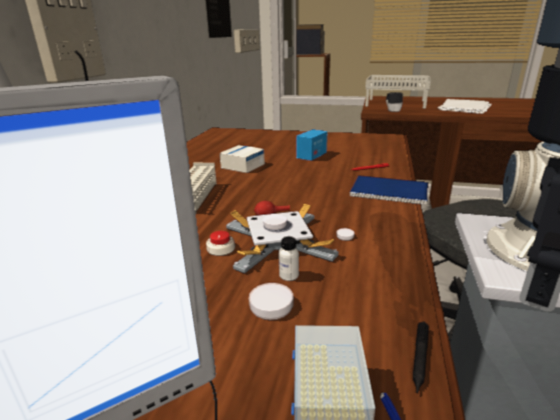

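The scene view shows the plate at about (275,235), with dots near (252,216), (300,216), (250,250) and (298,251). The bottle is at (270,290), the timer at (212,240) and the bulb at (272,197). I'll cast rays for a coarse centre.

```bash
cat > h.py <<'E'
import numpy as np,cv2,pickle
from scipy.spatial.transform import Rotation as Ro
def cast(f,uv,z,obs=None):
    K=f['intrinsics'];d=np.linalg.inv(K)@np.array([uv[0],uv[1],1.])
    if obs is None:
        R=f['R'];c=-R.T@f['t'];d=R.T@d
    else:
        T=f['tool_from_camera'];W=Ro.from_euler('xyz',obs['tool_rot']).as_matrix()
        c=W@T[:3,3]+obs['eef_pos'];d=W@T[:3,:3]@d
    return c+d*(z-c[2])/d[2]
def dots(f,box,z,obs=None,amin=5,amax=3000,thr=70):
    x0,y0,x1,y1=box
    g=f['frame'][y0:y1,x0:x1].max(2)
    n,l,s,c=cv2.connectedComponentsWithStats((g<thr).astype(np.uint8))
    return [(s[i,4],c[i]+[x0,y0],s[i,2:4],cast(f,c[i]+[x0,y0],z,obs)) for i in range(1,n) if amin<s[i,4]<amax]
E
python3 - <<'E'
from h import *
d=pickle.load(open('f0.pkl','rb'));np.set_printoptions(precision=4,suppress=True)
f=d['scene']
for r in dots(f,(243,210,308,258),.042,thr=90):print(*r)
for n,uv,z in(('dish',(271,229),.057),('bottlecap',(269,278),.081),('timer',(212,236),.038),('bulb',(272,197),.025)):print(n,cast(f,uv,z))
E
```

```text
9 [282. 210.] [9 1] [0.5734 0.015  0.042 ]
15 [252.3333 216.0667] [6 3] [0.6224 0.059  0.042 ]
17 [295.9412 216.2353] [5 4] [0.5387 0.0188 0.042 ]
91 [306.0989 238.1099] [ 4 36] [0.4949 0.0657 0.042 ]
52 [283.1731 235.0385] [12 14] [0.5402 0.0786 0.042 ]
23 [249.6957 250.2174] [6 5] [0.5824 0.1433 0.042 ]
24 [297.25   250.2083] [7 5] [0.4981 0.1022 0.042 ]
dish [0.5637 0.0866 0.057 ]
bottlecap [0.505  0.2099 0.081 ]
timer [0.6717 0.1416 0.038 ]
bulb [ 0.6194 -0.0279  0.025 ]
```

View pics/wrist0.png

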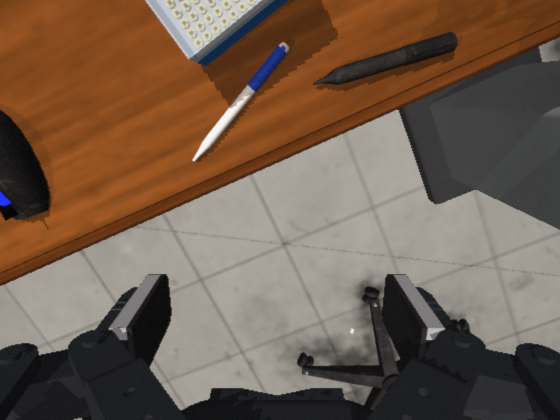

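The wrist view shows only the bench edge and the open fingers. From the scene view, the plate centre is about (0.560, 0.081). The four dots are 63–66 mm from it, so that matches the sizes given. Next I'll close the fingers and go above the plate.

arm_command:
  motion:
    - {"tx": 0.1, "ty": -0.12}
    - {"tx": 0.67, "ty": -0.84, "tz": -0.07}
    - {"tx": 0.67, "ty": -0.84, "tz": -0.07}
    - {"tx": 0.67, "ty": -0.84, "tz": -0.07}
    - {"tx": 0.67, "ty": -0.84, "tz": -0.07}
    - {"tx": 0.67, "ty": -0.84, "tz": -0.07}
    - {"tx": 0.67, "ty": -0.84, "tz": -0.07}
    - {"tx": 0.67, "ty": -0.84, "tz": -0.07}
    - {"tx": 0.67, "ty": -0.84, "tz": -0.07}
    - {"tx": 0.67, "ty": -0.84, "tz": -0.07}
    - {"tx": 0.67, "ty": -0.84, "tz": -0.07}
    - {"tx": 0.67, "ty": -0.84, "tz": -0.07}
    - {"tx": 0.67, "ty": -0.84, "tz": -0.07}
  fingers: 255

```text
schema error: expected keys tx, ty, tz, rx, ry, rz
```

```bash
cat > snap.py <<'E'
import sys;from h import *
from bench import arm
o=arm.get_obs();f=arm.grab_frame(sys.argv[1]);f['obs']=o
pickle.dump(f,open(sys.argv[2]+'.pkl','wb'));cv2.imwrite(f'pics/{sys.argv[2]}.png',f['frame'])
print(o['time'],o['eef_pos'],o['tool_rot'],o['wrist_force'],o['grip_width'])
E
python3 snap.py wrist w1
```

```text
0.15 [0.22500022 0.50158039 0.3032281 ] [ 3.14016105e+00 -6.44025972e-05 -4.21834381e-01] [ 0.29915269 -0.0084597  -0.31276627] 0.08532587901356802
```

View pics/w1.png

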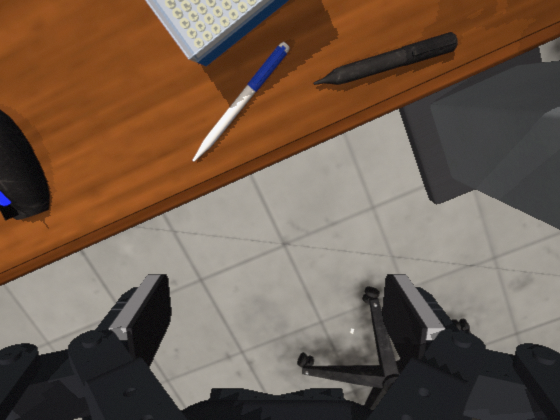

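The call was refused because each row needs all six keys, so the view hasn't changed. I'll send it again with full rows.

arm_command:
  motion:
    - {"tx": 0.1, "ty": -0.12, "tz": 0, "rx": 0, "ry": 0, "rz": 0}
    - {"tx": 0.67, "ty": -0.84, "tz": -0.07, "rx": 0, "ry": 0, "rz": 0}
    - {"tx": 0.67, "ty": -0.84, "tz": -0.07, "rx": 0, "ry": 0, "rz": 0}
    - {"tx": 0.67, "ty": -0.84, "tz": -0.07, "rx": 0, "ry": 0, "rz": 0}
    - {"tx": 0.67, "ty": -0.84, "tz": -0.07, "rx": 0, "ry": 0, "rz": 0}
    - {"tx": 0.67, "ty": -0.84, "tz": -0.07, "rx": 0, "ry": 0, "rz": 0}
    - {"tx": 0.67, "ty": -0.84, "tz": -0.07, "rx": 0, "ry": 0, "rz": 0}
    - {"tx": 0.67, "ty": -0.84, "tz": -0.07, "rx": 0, "ry": 0, "rz": 0}
    - {"tx": 0.67, "ty": -0.84, "tz": -0.07, "rx": 0, "ry": 0, "rz": 0}
    - {"tx": 0.67, "ty": -0.84, "tz": -0.07, "rx": 0, "ry": 0, "rz": 0}
    - {"tx": 0.67, "ty": -0.84, "tz": -0.07, "rx": 0, "ry": 0, "rz": 0}
    - {"tx": 0.67, "ty": -0.84, "tz": -0.07, "rx": 0, "ry": 0, "rz": 0}
    - {"tx": 0.67, "ty": -0.84, "tz": -0.07, "rx": 0, "ry": 0, "rz": 0}
  fingers: 255

```text
time: 1.82
eef_pos: [0.5598, 0.0826, 0.2692]
tool_rot: [-3.141, -0.0, -0.42]
wrist_force: [0.9, 0.5, -0.0]
grip_width: -0.0002
```

```bash
python3 snap.py wrist w2
```

```text
1.825 [0.55977237 0.08263439 0.26923024] [-3.14112126e+00 -3.08486773e-04 -4.20333615e-01] [ 0.9221211   0.50590946 -0.00787951] -0.0001893182825142277
```

View pics/w2.png

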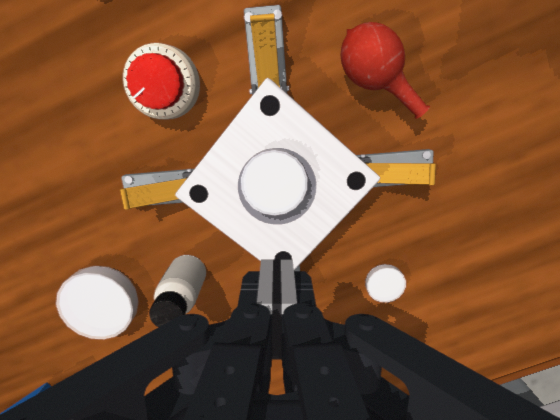

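The wrist view shows dots at (269,105), (356,180) and (198,193). The fourth, near (282,257), is partly hidden by the fingers. The dish is at (273,182), with three shims in sight.

Run:
```python
from h import *
np.set_printoptions(precision=4,suppress=True)
f=pickle.load(open('w2.pkl','rb'))
P=[]
for b in((255,90,285,120),(340,165,372,197),(184,178,213,208)):
    r=max(dots(f,b,.042,f['obs']),key=lambda r:r[0]);print(*r);P.append(r[3])
A,B,D=P;c=(B+D)/2;print('c',c,np.linalg.norm(A-c),np.linalg.norm(B-D)/2)
u=((A-c)/np.linalg.norm(A-c));v=(D-B)/np.linalg.norm(D-B)
th=(np.arctan2(u[1],u[0])+np.arctan2(v[1],v[0])-np.pi/2)/2
# centre from A with radius as well
u=np.array([np.cos(th),np.sin(th)]);v=np.array([-u[1],u[0]])
c=((A[:2]-.066*u)+(B[:2]+.066*v)+(D[:2]-.066*v))/3;print('c,th',c,th)
for n,w in zip('ABCD',(u,-v,-u,v)):print(n,'dot',c+.066*w,'flat',c+.118*w,'from tool',(c+.066*w-f['obs']['eef_pos'][:2])/.5,(c+.118*w-f['obs']['eef_pos'][:2])/.5)
```

```text
279 [269.4875 105.0609] [18 19] [0.6253 0.0603 0.042 ]
230 [355.7435 180.3261] [17 17] [0.5415 0.02   0.042 ]
223 [198.1435 193.287 ] [17 17] [0.585  0.1443 0.042 ]
c [0.5632 0.0822 0.042 ] 0.0657688972660386 0.06583209557101156
c,th [0.5632 0.0822] -0.33749888165581987
A dot [0.6254 0.0603] flat [0.6745 0.0431] from tool [ 0.1313 -0.0446] [ 0.2295 -0.0791]
B dot [0.5413 0.0199] flat [ 0.5241 -0.0292] from tool [-0.0369 -0.1255] [-0.0714 -0.2236]
C dot [0.5009 0.104 ] flat [0.4518 0.1212] from tool [-0.1178  0.0428] [-0.2159  0.0772]
D dot [0.585  0.1444] flat [0.6022 0.1935] from tool [0.0505 0.1236] [0.0849 0.2217]
```

Both radii come out at 65.8 mm against 66 mm, and the centre is (0.563, 0.082). I'll press corner A first, lightly.

arm_command:
  motion:
    - {"tx": 0.131, "ty": -0.043, "tz": -0.1, "rx": 0, "ry": 0, "rz": 0}
    - {"tx": 0.131, "ty": -0.043, "tz": -0.1, "rx": 0, "ry": 0, "rz": 0}
    - {"tx": 0.131, "ty": -0.043, "tz": -0.2, "rx": 0, "ry": 0, "rz": 0}
    - {"tx": 0.131, "ty": -0.043, "tz": -0.28, "rx": 0, "ry": 0, "rz": 0}
    - {"tx": 0.131, "ty": -0.043, "tz": -0.3, "rx": 0, "ry": 0, "rz": 0}
    - {"tx": 0.131, "ty": -0.043, "tz": -0.306, "rx": 0, "ry": 0, "rz": 0}
    - {"tx": 0.131, "ty": -0.043, "tz": -0.31, "rx": 0, "ry": 0, "rz": 0}
    - {"tx": 0.131, "ty": -0.043, "tz": -0.312, "rx": 0, "ry": 0, "rz": 0}
    - {"tx": 0.131, "ty": -0.043, "tz": -0.312, "rx": 0, "ry": 0, "rz": 0}
    - {"tx": 0.131, "ty": -0.043, "tz": -0.312, "rx": 0, "ry": 0, "rz": 0}

```text
time: 3.12
eef_pos: [0.6264, 0.0605, 0.1138]
tool_rot: [-3.14, -0.002, -0.422]
wrist_force: [1.4, 1.3, 2.2]
grip_width: 0.0
```

arm_command:
  motion:
    - {"tx": 0, "ty": 0, "tz": -0.003, "rx": 0, "ry": 0, "rz": 0}
    - {"tx": 0, "ty": 0, "tz": -0.006, "rx": 0, "ry": 0, "rz": 0}
    - {"tx": 0, "ty": 0, "tz": -0.006, "rx": 0, "ry": 0, "rz": 0}
    - {"tx": 0, "ty": 0, "tz": -0.006, "rx": 0, "ry": 0, "rz": 0}

```text
time: 3.62
eef_pos: [0.6266, 0.0604, 0.111]
tool_rot: [-3.14, -0.002, -0.421]
wrist_force: [2.1, 0.9, 5.7]
grip_width: -0.0001
```

Corner A sank 2.8 mm for an extra 3.5 N, about 0.8 mm/N and 4 mm in total. That matches the rocking corner exactly, so A is the one. I'll lift and press its shim.

arm_command:
  motion:
    - {"tx": 0, "ty": 0, "tz": 0.06, "rx": 0, "ry": 0, "rz": 0}
    - {"tx": 0, "ty": 0, "tz": 0.12, "rx": 0, "ry": 0, "rz": 0}
    - {"tx": 0.096, "ty": -0.035, "tz": 0.12, "rx": 0, "ry": 0, "rz": 0}
    - {"tx": 0.096, "ty": -0.035, "tz": 0.12, "rx": 0, "ry": 0, "rz": 0}
    - {"tx": 0.096, "ty": -0.035, "tz": 0.06, "rx": 0, "ry": 0, "rz": 0}
    - {"tx": 0.096, "ty": -0.035, "tz": 0.03, "rx": 0, "ry": 0, "rz": 0}
    - {"tx": 0.096, "ty": -0.035, "tz": 0.02, "rx": 0, "ry": 0, "rz": 0}
    - {"tx": 0.096, "ty": -0.035, "tz": 0.01, "rx": 0, "ry": 0, "rz": 0}
    - {"tx": 0.096, "ty": -0.035, "tz": 0.0, "rx": 0, "ry": 0, "rz": 0}
    - {"tx": 0.096, "ty": -0.035, "tz": -0.01, "rx": 0, "ry": 0, "rz": 0}
    - {"tx": 0.096, "ty": -0.035, "tz": -0.018, "rx": 0, "ry": 0, "rz": 0}
    - {"tx": 0.096, "ty": -0.035, "tz": -0.018, "rx": 0, "ry": 0, "rz": 0}

```text
time: 5.12
eef_pos: [0.6736, 0.0428, 0.1006]
tool_rot: [3.142, 0.0, -0.422]
wrist_force: [-0.1, -0.9, 0.6]
grip_width: -0.0005
```

arm_command:
  motion:
    - {"tx": 0, "ty": 0, "tz": -0.006, "rx": 0, "ry": 0, "rz": 0}
    - {"tx": 0, "ty": 0, "tz": -0.012, "rx": 0, "ry": 0, "rz": 0}
    - {"tx": 0, "ty": 0, "tz": -0.018, "rx": 0, "ry": 0, "rz": 0}
    - {"tx": 0, "ty": 0, "tz": -0.022, "rx": 0, "ry": 0, "rz": 0}

```text
time: 5.62
eef_pos: [0.6738, 0.0428, 0.0897]
tool_rot: [-3.142, -0.0, -0.422]
wrist_force: [1.8, -0.4, 1.9]
grip_width: 0.0005
```

```bash
python3 snap.py side s1; python3 -c "
import cv2;f=cv2.imread('pics/s1.png');cv2.imwrite('pics/s1c.png',cv2.resize(f[170:300,190:370],None,fx=4,fy=4,interpolation=2))"
```

```text
5.625 [0.67375686 0.04279788 0.08970749] [-3.14151420e+00 -2.06181701e-04 -4.21760513e-01] [ 1.79798806 -0.36952105  1.91937853] 0.0005254372729405214
```

View pics/s1c.png

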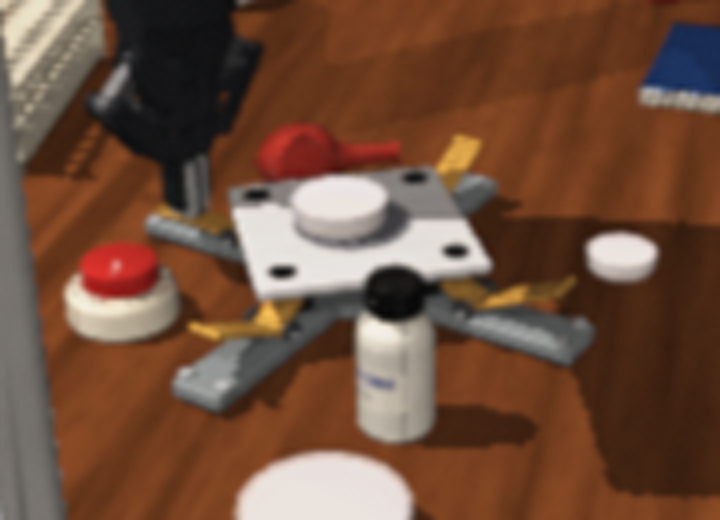

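The side view shows the fingertip on shim A at about (190,210) in the crop, with the shim almost flat. The other three are still raised and the dish and neighbours are in place. I'll press it to the stop.

arm_command:
  motion:
    - {"tx": 0, "ty": 0, "tz": -0.003, "rx": 0, "ry": 0, "rz": 0}
    - {"tx": 0, "ty": 0, "tz": -0.006, "rx": 0, "ry": 0, "rz": 0}
    - {"tx": 0, "ty": 0, "tz": -0.01, "rx": 0, "ry": 0, "rz": 0}
    - {"tx": 0, "ty": 0, "tz": -0.01, "rx": 0, "ry": 0, "rz": 0}
    - {"tx": 0, "ty": 0, "tz": -0.01, "rx": 0, "ry": 0, "rz": 0}

```text
time: 6.3
eef_pos: [0.6736, 0.0429, 0.0885]
tool_rot: [-3.141, -0.002, -0.421]
wrist_force: [-6.4, 0.9, 19.5]
grip_width: 0.0003
```

The press bottomed out at z = 0.0885 (expected 0.0886) with 19.5 N. I'll lift straight up and move back for a look.

arm_command:
  motion:
    - {"tx": 0, "ty": 0, "tz": 0.03, "rx": 0, "ry": 0, "rz": 0}
    - {"tx": 0, "ty": 0, "tz": 0.1, "rx": 0, "ry": 0, "rz": 0}
    - {"tx": 0, "ty": 0, "tz": 0.2, "rx": 0, "ry": 0, "rz": 0}
    - {"tx": 0, "ty": 0, "tz": 0.3, "rx": 0, "ry": 0, "rz": 0}
    - {"tx": -0.1, "ty": 0.04, "tz": 0.37, "rx": 0, "ry": 0, "rz": 0}
    - {"tx": -0.23, "ty": 0.08, "tz": 0.37, "rx": 0, "ry": 0, "rz": 0}
    - {"tx": -0.23, "ty": 0.08, "tz": 0.37, "rx": 0, "ry": 0, "rz": 0}
    - {"tx": -0.23, "ty": 0.08, "tz": 0.37, "rx": 0, "ry": 0, "rz": 0}

```text
time: 7.3
eef_pos: [0.5582, 0.083, 0.2701]
tool_rot: [-3.142, 0.0, -0.421]
wrist_force: [0.9, 0.9, 0.5]
grip_width: -0.0003
```

```bash
python3 snap.py wrist w3; python3 snap.py side s2; python3 -c "
import cv2,numpy as np;f=cv2.imread('pics/s2.png');a=cv2.resize(f[190:290,190:370],(756,420),interpolation=2);w=cv2.imread('pics/w3.png')
cv2.imwrite('pics/c2.png',np.vstack([cv2.resize(a,(480,266)),cv2.resize(w[:340],(480,291))]))"
```

```text
7.3 [0.55816245 0.08298816 0.27012862] [-3.14155114e+00  2.26773508e-04 -4.21034043e-01] [0.90773669 0.88803512 0.46520693] -0.0002874374718642258
7.35 [0.55896874 0.08284102 0.26992981] [-3.14158647e+00  1.85215908e-05 -4.21627631e-01] [ 1.13419802  0.24379248 -0.60493734] -4.8712690971538894e-05
```

View pics/c2.png

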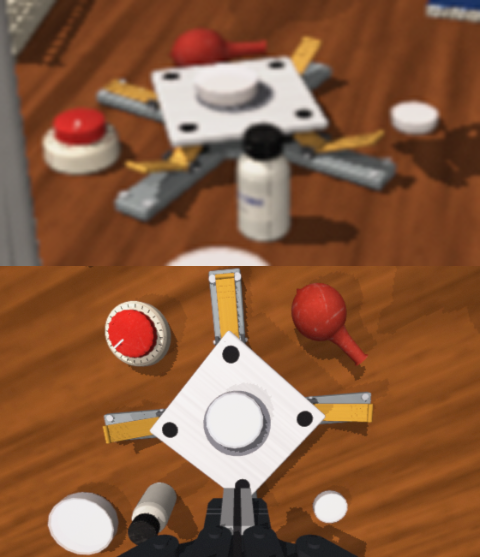

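Shim A (top of the wrist view, left arm in the side view) lies flat on its arm. The other three are raised, and the dish, bottle, timer and bulb haven't moved. I'm handing in.

```bash
python3 -c "
from bench import arm;print(arm.finish_job())"
```

```text
the job is handed in; nothing more can be done
None
```

I found the rocking corner on the first press, pressed its shim flat, and handed the job in at about 7.4 s on the robot's clock.

- **Rocking corner:** The first corner I pressed, the far one at about (0.625, 0.060), gave way at about 0.8 mm per N, roughly 4 mm in all at 5.7 N. That matches the rocking corner described, so I didn't press the other three.
- **Shim:** I pressed the shim outside that corner until it stopped, with the fingertip 16 mm above the bench, the flat height given, at 19.5 N. I then lifted clear.
- **Last checks:** The final side and wrist pictures show that shim flat and the other three still raised. By eye, the dish, bottle, timer and bulb are where they were, and the robot is touching nothing. I didn't press the corner again afterwards to confirm the shim now props it.
- **Failed step:** My first move command was refused for missing keys. It moved nothing, and I resent it in full. No checks failed or disagreed.

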